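# Dry-clamp four staves on the glue-up board

## Robot

A 7-joint arm with a two-finger parallel gripper is mounted at the origin on the work surface. World frame = base frame: x ahead of the robot, y to its left, z up, the work surface at z = 0. Lengths are in m, angles in rad, forces in N, time in s.
With the tool pointing down it reaches from about 0.4 to 0.9 m from the base axis. Payload 5.5 kg.
Tool frame: the origin (TCP) lies midway between the tips of the shut fingers; the grasp point (between the pads) lies 19 mm behind it (manip.grip_depth is the distance from the TCP to the grasp point, in m); z points along the fingers, y is the line along which they close (so a half turn about z gives the same grasp; the last joint's range is limited). The gripper opens to 92 mm and grips with 3 to 60 N. Pads are 19 mm wide; open, the fingers measure 130 mm over their backs; the gripper's body (75 mm by 190 mm) begins 47 mm behind the grasp point.
Start: joints at [1.411, 0.501, -0.427, 1.55, 0.221, 1.138, -0.21], TCP at [0.267, -0.593, 0.227] pointing down, gripper open.
Joint ranges: [-2.88, 2.88], [-0.31, 2.03], [-1.54, 1.56], [0.2, 2.42], [-1.41, 4.55], [0.19, 2.02], [-2.57, 2.57]. Speed limits (rad/s): [2.57, 2.57, 3.14, 3.14, 3.14, 3.14, 3.14].

## Interface

Orientations are given as a unit quaternion [x, y, z, w].
In Python, from bench import manip, effector, viewer gives the robot as it stands. Calls block until the motion is done:
- manip.move_pose(position, orientation): joint-space move of the TCP to a pose.
- manip.servo_line(position, ori=None, vel=0.15): straight line of the TCP; ori=None keeps the orientation; vel is the mean speed in m/s.
- manip.movej(angles): joint-space move.
- effector.open_jaws() and effector.close(f_grip=None): open the fingers fully, or close them until they stop; f_grip is the grip in N (None keeps the last).
- manip.sleep(seconds).
- manip.solve_ik(position, orientation): joint angles nearest the present ones, or None.
- viewer.get_image(name): name is "scene" or "side" or "wrist"; returns the picture (480x640x3 uint8, red, green, blue); there is no depth.
- viewer.get_calibration(name): a dict with "vfov" (degrees; the focal length in pixels is half the picture's height over the tangent of half this angle, whatever the lens; pixels are square), "cx", "cy" (the principal point, pixels), "eye" and "attitude" of the camera in the world. Camera axes: x right, y down, z forward; pixel columns grow to the right and rows downward; lengths in m; the calibration is good to about 2 mm. The wrist camera is an equidistant fisheye: a pixel r from the principal point sees the ray r / f radians off the axis. A picture is of the moment at which its call begins: read the wrist's pose just before it. get_calibration takes no time and is no camera call; for the wrist camera it gives the pose at the moment of the call.
A pose or a line that the arm cannot do raises manip.PlanningError and nothing moves.
- manip.hand_in(): hands the job in; it is judged then, once.
Readings, each from a call of its own:
- manip.current_clock(): time.
- manip.current_q(): joint angles.
- manip.current_joint_velocities(): joint speeds.
- manip.current_tau(): joint torques, N m.
- manip.current_tool_pos(): TCP position.
- manip.current_tcp_rot(): TCP orientation.
- manip.current_force(): force on the tool from outside, world axes, zero at the start.
- manip.current_wrist_torque(): the same for the moment, N m.
- manip.current_finger_gap(): finger opening in m.
- manip.current_gripper_force(): force on a finger pad.
Only numpy, scipy, OpenCV 4.12 (cv2) and the standard library are available. Lean on these libraries where they do the work, as an engineer would, in place of code of your own. Each camera call takes 0.05 s, during which the arm holds its last target. There are 200 camera calls.

## Task

Set the four wooden staves on the glue-up board for a dry fit: lay the one from the bench with the other three, and nudge all four into one tight row, side by side without gaps, the first against the fence and every end flush against the end stop. Then swing the clamp handle fully over so that its nose holds the row, and leave the glue bottle, mallet and jar where they are.

Things in the scene. Friction and masses are not known exactly. Their poses are not given: they have to be found in the camera images.
- jig_corner (a point): inner corner where fence and end stop meet on the top of the fixed 12 mm board. x along the fence to the end stop, y towards the fence, z up; staves lie at negative x and y. Faces: end stop x = 0 (from y 0 to -180 mm), fence y = 0 (from x 0 to -190 mm), both 22 mm above the board. Board's near edge x = -230 mm. Finished row: x -180 to 0, y -152 to 0 mm
- clamp_tip (a point): centre of the face of the clamp's rubber nose (23 mm diameter), 14 mm above the board, on the clamp's axis at x = -90 mm in the corner's frame. Handle upright: y = -194 mm; fully over it would reach -149 mm, so it presses 3 mm (about 8 N) on a tight row. Behind it lie a barrel 25 mm in diameter from y = -220 mm and a base plate 56 mm wide from y = -226 to -324 mm
- stave1_mid (a point): planed hardwood stave, a plain bar 180 x 38 x 28 mm, about 130 g (varies), one of four alike; point at its centre (half-way up); x along its length, z up. Starts loose on the board between fence and clamp nose, roughly along the fence, with gaps of up to 45 mm to its neighbours and its end 5 to 35 mm short of the end stop
- stave2_mid (a point): planed hardwood stave, a plain bar 180 x 38 x 28 mm, about 130 g (varies), one of four alike; point at its centre (half-way up); x along its length, z up. Starts loose on the board between fence and clamp nose, roughly along the fence, with gaps of up to 45 mm to its neighbours and its end 5 to 35 mm short of the end stop
- stave3_mid (a point): planed hardwood stave, a plain bar 180 x 38 x 28 mm, about 130 g (varies), one of four alike; point at its centre (half-way up); x along its length, z up. Starts loose on the board between fence and clamp nose, roughly along the fence, with gaps of up to 45 mm to its neighbours and its end 5 to 35 mm short of the end stop
- stave4_mid (a point): planed hardwood stave, a plain bar 180 x 38 x 28 mm, about 130 g (varies), one of four alike; point at its centre (half-way up); x along its length, z up. Starts on the bench to the left of the board, beyond the fence; its place is the free one beside the others
- toggle_handle (a joint): toggle-clamp handle: 0 = upright (open), 1.57 rad = level, at its stop, pointing away from the staves (clamped). It swings away from the fence, back and down (towards negative y of the corner's frame), drives the nose 45 mm forward in step with its angle, and stays where left (friction 0.4 N m, about 5 N at the grip, 8 N when the nose presses). Starts 0 to 0.1
- handle_grip (a point): centre of the handle's round black grip, 20 mm diameter and 78 mm long, 81 mm from the pivot (the handle ends 120 mm from the pivot); z along the handle away from the pivot, x along the pivot's axis (the same as the corner's x)
- handle_pivot (a point): pivot of the clamp handle on the fixed clamp, axis along the corner's x; 30 mm above the board's top (42 mm above the bench), at x = -90, y = -300 mm in the corner's frame, between two cheeks 30 mm apart and 44 mm high above the board
- glue_mid (a point): white glue bottle, 58 mm diameter, 170 mm tall, beyond the board; point half-way up; leave it alone
- mallet_mid (a point): joiner's mallet lying beyond the board, wooden head 65 x 100 x 60 mm with a 210 mm handle; point at the head's centre; leave it alone
- jar_mid (a point): jar of screws, 72 mm diameter, 85 mm tall; point half-way up; leave it alone
Not all that is in view belongs to the job. What is shaped like the part that bears stave1_mid but purple or red is not meant.

How it is judged:
By the outcome, as a careful person would: the job done as asked, in the order asked, and still so for the second after the job is handed in, with the robot touching nothing.
It also fails if it takes over 72 s, if anything falls off the work surface, if the arm or the gripper's body presses on something with over 40 N, if the wrist force passes 120 N, or if a joint passes its speed limit or range.

## Working session

There is one attempt and no reset: what is moved stays moved. The work goes in short steps, each a Python script; the robot and the scene stay as the last script left them, time stands still between calls to the robot, and variables do not carry over. Pictures are saved under pics/ and viewed, at most 10 in all, crops included, and the job is handed in when it is done.

```bash
ls; mkdir -p pics
python3 - <<'E'
from bench import manip, effector, viewer
import cv2
for n in ["scene","side"]:
    im=viewer.get_image(n); cv2.imwrite(f"pics/{n}0.png",im[:,:,::-1]); print(n,viewer.get_calibration(n))
print(manip.current_clock(),manip.current_tcp_rot())
E
```

```text
pics
scene {'vfov': 44.05437061528889, 'cx': 314.11775093921835, 'cy': 241.47784008132643, 'eye': array([1.31802056, 0.81536917, 1.36918086]), 'attitude': array([ 0.36268999,  0.86494428, -0.31913777, -0.13593545])}
side {'vfov': 54.29590139712188, 'cx': 318.196736471806, 'cy': 244.96407620907303, 'eye': array([-0.0521637 ,  0.79746583,  0.79226087]), 'attitude': array([-0.29940555,  0.83880245, -0.4313846 ,  0.14378491])}
0.1 [ 9.77735466e-01  2.09839462e-01 -1.60117689e-04 -8.55874066e-04]
```

View pics/scene0.png

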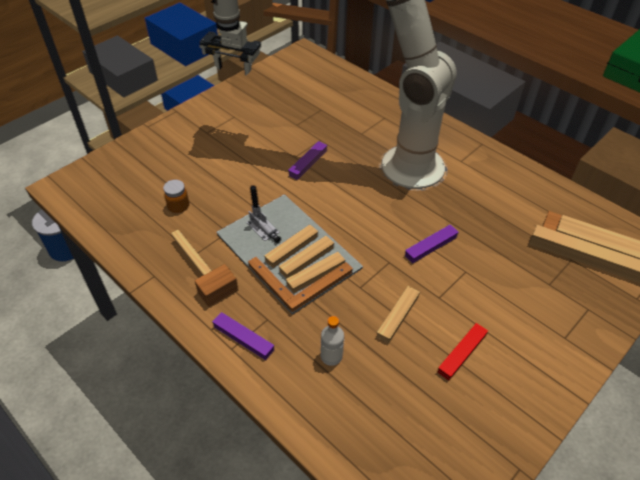

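View pics/side0.png

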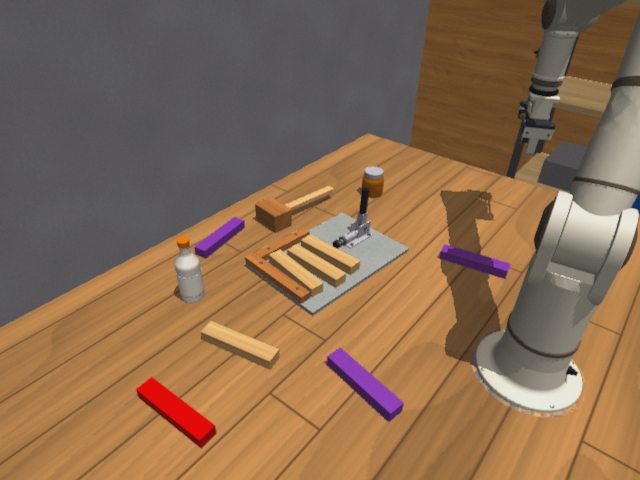

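Scene view: the wooden stave on the bench is at (398,313). Lookalikes are purple at (308,160), (431,243) and (243,335), red at (463,350), and the mallet handle at (190,253). I choose the natural-wood one at (398,313), left of the board. Board staves are at (291,245), (307,255) and (316,270), and the handle's black grip at (254,196). Now close crops for measuring.

```bash
cat > h.py <<'E'
import numpy as np, cv2
from scipy.spatial.transform import Rotation as R
from bench import manip, effector, viewer
def ray(cal,u,v,fish=False):
    f=240/np.tan(np.radians(cal['vfov'])/2); d=np.array([u-cal['cx'],v-cal['cy']])/f
    if fish:
        r=np.hypot(*d); c=np.array([*(d/r*np.sin(r)),np.cos(r)])
    else: c=np.array([*d,1.])
    return R.from_quat(cal['attitude']).apply(c)
def pix(cal,uv,z,fish=False):
    out=[]
    for u,v in uv:
        d=ray(cal,u,v,fish); e=np.array(cal['eye']); out.append((e+d*(z-e[2])/d[2])[:2])
    return np.array(out)
E
python3 - <<'E'
import cv2
a=cv2.imread('pics/scene0.png')[185:345,210:430]; cv2.imwrite('pics/sc1.png',cv2.resize(a,None,fx=3.6,fy=3.6,interpolation=cv2.INTER_CUBIC))
a=cv2.imread('pics/side0.png')[180:370,195:415]; cv2.imwrite('pics/sd1.png',cv2.resize(a,None,fx=3.15,fy=3.15,interpolation=cv2.INTER_CUBIC))
E
```

```text
(no output)
```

View pics/sc1.png

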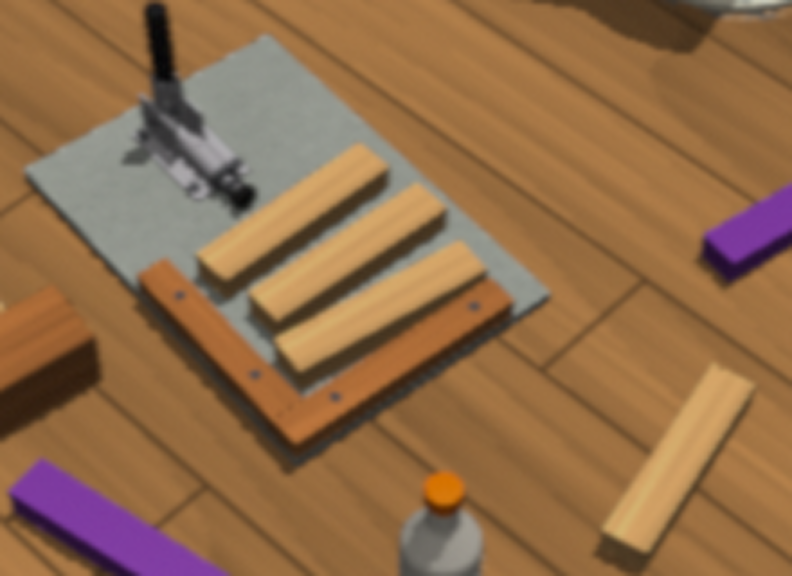

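View pics/sd1.png

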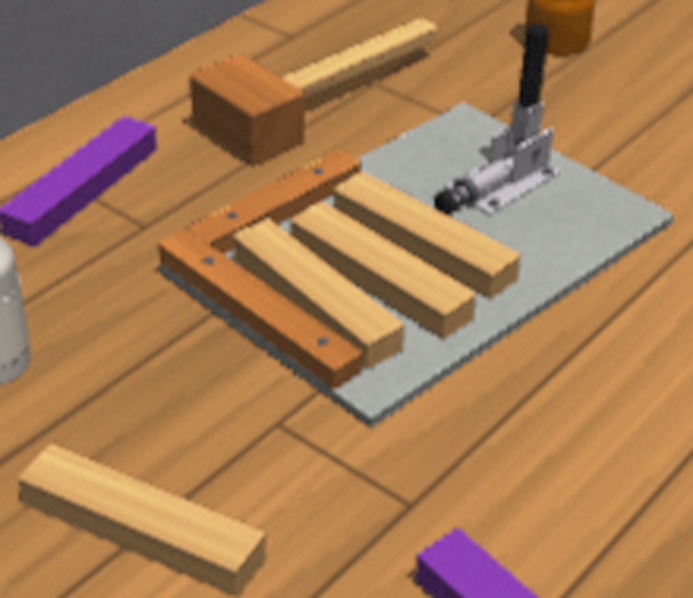

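Run:
```python
from h import *
np.set_printoptions(precision=4,suppress=True)
cs,cd=viewer.get_calibration('scene'),viewer.get_calibration('side')
S=lambda l:[(210+a/3.6,185+b/3.6) for a,b in l]
D=lambda l:[(195+a/3.15,180+b/3.15) for a,b in l]
print('board sc',pix(cs,S([(25,170),(268,38),(548,293)]),.012).round(4).tolist())
print('board sd',pix(cd,D([(463,103),(670,215),(370,422)]),.012).round(4).tolist())
print('corner sd, stop end, fence end',pix(cd,D([(218,243),(360,163),(360,357)]),.034).round(4).tolist())
print('outer corner sc, fence end outer,inner?, stop end outer,inner',pix(cs,S([(297,443),(512,303),(500,287),(140,275),(167,262)]),.034).round(4).tolist())
def st(n,p):
    m=p.mean(0); d=p-m; w,v=np.linalg.eigh(d.T@d); a=v[:,1]; print(n,m,np.degrees(np.arctan(a[1]/a[0])),[round(np.linalg.norm(p[i]-p[i-1]),3) for i in range(4)])
for n,z,a,b in [('fence',.04,[(275,340),(462,243),(487,270),(300,373)],[(275,220),(403,325),(365,345),(236,236)]),
('mid',.04,[(250,298),(418,184),(446,212),(275,322)],[(318,205),(474,298),(442,318),(292,220)]),
('clamp',.04,[(198,260),(362,145),(388,172),(222,283)],[(360,175),(518,262),(492,277),(335,190)]),
('s4',.028,[(717,365),(754,385),(640,553),(603,533)],[(52,445),(266,537),(240,570),(20,485)])]:
    st(n+' sc',pix(cs,S(a),z)); st(n+' sd',pix(cd,D(b),z))
for n in ['glue','jar']: pass
print('glue',pix(cs,[(332,355)],.03), 'glue sd',pix(cd,[(192,297)],0))
print(R.from_quat(manip.current_tcp_rot()).as_matrix())
```

```text
board sc [[0.6656, -0.2323], [0.4119, -0.1998], [0.4539, 0.1713]]
board sd [[0.6636, -0.234], [0.4087, -0.2018], [0.4488, 0.1744]]
corner sd, stop end, fence end [[0.6689, 0.1087], [0.6538, -0.0609], [0.4853, 0.1423]]
outer corner sc, fence end outer,inner?, stop end outer,inner [[0.7078, 0.1423], [0.4955, 0.1681], [0.4902, 0.1505], [0.6833, -0.0629], [0.6592, -0.0575]]
fence sc [0.5724 0.1002] -11.411404702893034 [np.float64(0.037), np.float64(0.177), np.float64(0.034), np.float64(0.179)]
fence sd [0.5682 0.0971] -12.320000171575467 [np.float64(0.039), np.float64(0.174), np.float64(0.038), np.float64(0.175)]
mid sc [0.553  0.0434] -4.7060170778142965 [np.float64(0.031), np.float64(0.18), np.float64(0.038), np.float64(0.177)]
mid sd [0.5473 0.0437] -5.767754816117898 [np.float64(0.031), np.float64(0.179), np.float64(0.037), np.float64(0.178)]
clamp sc [ 0.5553 -0.0174] -2.720628288982612 [np.float64(0.031), np.float64(0.181), np.float64(0.037), np.float64(0.177)]
clamp sd [ 0.5476 -0.0175] -3.6809830986844285 [np.float64(0.032), np.float64(0.181), np.float64(0.03), np.float64(0.178)]
s4 sc [0.5115 0.353 ] 11.033915443313402 [np.float64(0.182), np.float64(0.033), np.float64(0.18), np.float64(0.031)]
s4 sd [0.5062 0.3519] 12.497056234256679 [np.float64(0.042), np.float64(0.18), np.float64(0.032), np.float64(0.175)]
glue [[0.7357 0.3155]] glue sd [[0.7244 0.3103]]
[[ 0.9119  0.4103 -0.0007]
 [ 0.4103 -0.9119  0.0016]
 [ 0.     -0.0017 -1.    ]]
```

```bash
cat >> h.py <<'E'
YAW=np.radians(-6.7)
def quat(kind,yaw=None):
    """kind 'x': jaws close along corner x; 'y': along corner y (nearest of the two half turns)"""
    yaw=YAW if yaw is None else yaw
    a=yaw+(np.pi/2 if kind=='x' else 0)   # direction of tool x
    best=None
    cur=R.from_quat(manip.current_tcp_rot())
    for k in (0,np.pi):
        c,s=np.cos(a+k),np.sin(a+k)
        r=R.from_matrix(np.array([[c,s,0],[s,-c,0],[0,0,-1]]))
        m=(r*cur.inv()).magnitude()
        if best is None or m<best[0]: best=(m,r.as_quat())
    return best[1]
E
python3 - <<'E'
from h import *
q=quat('x'); print(manip.solve_ik([.5,.03,.36],q))
manip.move_pose([.5,.03,.36],q)
cal=viewer.get_calibration('wrist'); im=viewer.get_image('wrist'); cv2.imwrite('pics/w1.png',im[:,:,::-1])
import pickle; pickle.dump(cal,open('w1.pkl','wb')); print(cal,manip.current_clock(),manip.current_q(),manip.current_finger_gap())
E
```

```text
[ 1.03500682  0.38318508 -1.44186563  1.72041235  0.3869249   1.38392846
 -0.58939466]
{'vfov': 65.70646984690485, 'cx': 325.69883170485014, 'cy': 246.30043485476858, 'eye': array([0.50853932, 0.094338  , 0.51810833]), 'attitude': array([ 0.9906167 , -0.0593233 , -0.00769816,  0.12288222])} 2.5583 [ 1.03584709  0.38374455 -1.44047783  1.72020207  0.38708522  1.38390247
 -0.58932725] 0.09148221780161776
```

View pics/w1.png

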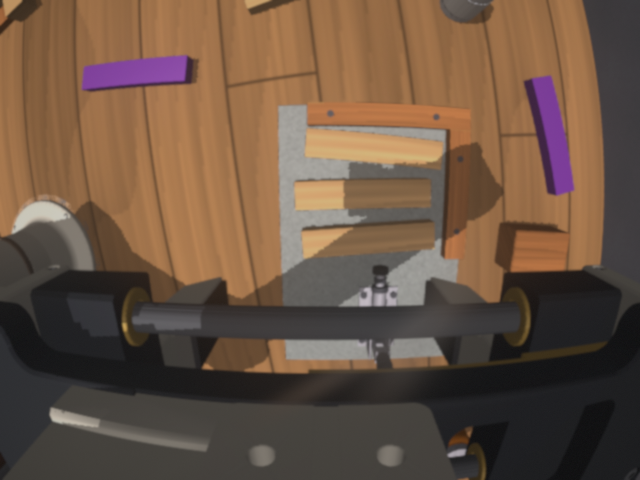

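The wrist view shows the fence inner edge near (308,124)–(446,131) and the stop inner edge near (446,131)–(444,258). The staves are at (375,147), (363,194) and (368,238), and the nose at (380,270).

Run:
```python
import cv2
a=cv2.imread('pics/w1.png')[98:283,270:480]; cv2.imwrite('pics/w1c.png',cv2.resize(a,None,fx=3.2,fy=3.2,interpolation=cv2.INTER_CUBIC))
```

```text
(no output)
```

View pics/w1c.png

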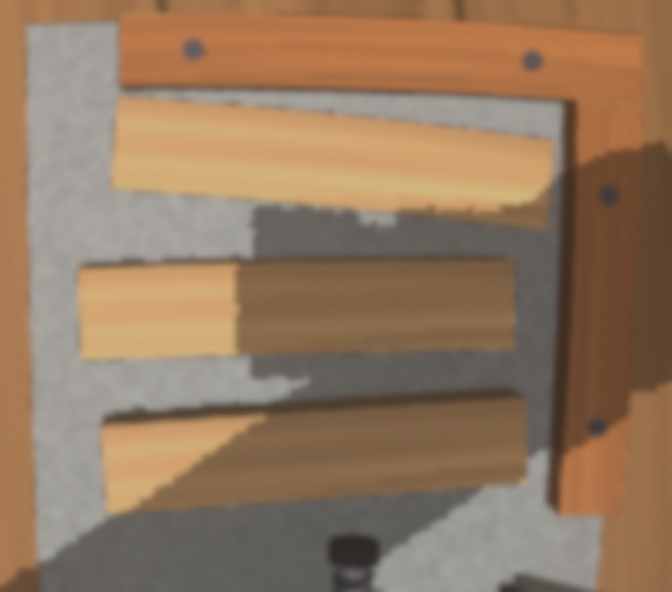

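Run:
```python
from h import *
import pickle
np.set_printoptions(precision=4,suppress=True)
c=pickle.load(open('w1.pkl','rb'))
P=lambda l,z:pix(c,[(270+a/3.2-.3,98+b/3.2-.3) for a,b in l],z,True)
f=P([(120,85),(340,91),(573,100)],.034); s=P([(575,102),(569,300),(560,513)],.034); b=P([(27,25),(33,300),(40,592)],.012)
an=lambda p:np.degrees(np.arctan2(*(p[-1]-p[0])[::-1]))
print('fence',f.tolist(),an(f)); print('stop',s.tolist(),an(s)+90); print('board',b.tolist(),an(b)-90)
yaw=np.radians(-6.7); X=np.array([np.cos(yaw),np.sin(yaw)]);Y=np.array([-X[1],X[0]])
print('corner x',s@X,'from board',b@X+.23,'y',f@Y)
o=(s@X).mean(),(f@Y).mean()
for n,l in dict(f=[(118,97),(553,140),(547,230),(112,187)],m=[(78,267),(513,258),(515,348),(82,358)],c=[(102,423),(525,395),(526,483),(108,513)]).items():
    p=P(l,.04); m=p.mean(0); d=(p[1]+p[2]-p[0]-p[3]); print(n,m,(m@X-o[0])*1e3,(m@Y-o[1])*1e3,np.degrees(np.arctan2(d[1],d[0])), np.linalg.norm(d)/2)
n=P([(353,540)],.037)[0]; print('nose front',(n@X-o[0])*1e3,(n@Y-o[1])*1e3)
```

```text
fence [[0.48935964531709486, 0.13660307308181657], [0.5771820575911698, 0.12438188502284153], [0.6755536526192122, 0.11367130762402276]] -7.0212244307868765
stop [[0.6763573976486308, 0.11278130092429077], [0.6662283370462289, 0.029514987363236517], [0.6573782314279162, -0.06348428997256103]] -6.145571052630487
board [[0.4526755699830357, 0.169767375350644], [0.4400645951766062, 0.05217563351870878], [0.4237692801244575, -0.07882379356035918]] -186.63259193021884
corner x [0.6586 0.6582 0.6603] from board [0.6598 0.661  0.6601] y [0.1928 0.1909 0.1917]
f [0.5724 0.0962] -101.81359572189952 -29.49940039298954 -11.21172315407969 0.17848329695529674
m [0.5511 0.039 ] -116.2628433777918 -88.71315894529117 -5.054941378325157 0.17864339327747672
c [ 0.5525 -0.0228] -107.63367071806063 -149.98465168086133 -2.740833440016299 0.17792401712074257
nose front -91.60043528905292 -188.54983225386292
```

```bash
cat >> h.py <<'E'
X=np.array([np.cos(YAW),np.sin(YAW)]);Y=np.array([-X[1],X[0]])
O=.6595*X+.192*Y
def W(x,y,z): return [*(O+X*x/1e3+Y*y/1e3),z]          # corner mm -> world
def C():
    p=manip.current_tool_pos(); d=np.array(p[:2])-O; return np.array([d@X*1e3,d@Y*1e3,p[2]*1e3])
def F():
    f=np.array(manip.current_force()); return np.array([f[:2]@X,f[:2]@Y,f[2]])
def push(a,b,z,thr,step=2.,vel=.05):
    """guarded straight push from a to b (corner mm) until the opposing force grows by thr"""
    a,b=np.array(a,float),np.array(b,float); L=np.linalg.norm(b-a); u=(b-a)/L; f0=F()[:2]@u; s=0
    while s<L:
        s=min(L,s+step); manip.servo_line(W(*(a+u*s),z),vel=vel); r=-(F()[:2]@u-f0)
        if r>thr: break
    print('push end',(a+u*s).round(1),'actual',C().round(1),'force',r.round(1),'t',manip.current_clock()); return a+u*s
E
python3 - <<'E'
from h import *
q=quat('x')
manip.move_pose(W(-105,-193,.15),q); manip.servo_line(W(-105,-193,.022),vel=.2)
print(C(),F(),manip.current_clock())
manip.servo_line(W(-105,-140,.022),vel=.08); print(C(),F(),manip.current_clock())
push((-105,-140),(-105,-116),.022,10)
im=viewer.get_image('side'); cv2.imwrite('pics/s2.png',cv2.resize(im[200:320,230:420,::-1],None,fx=4,fy=4,interpolation=cv2.INTER_CUBIC))
E
```

```text
[-103.86961253 -192.40800392   23.36589953] [0.63818425 0.85274121 0.23051951] 4.2917
[-105.26890745 -139.54757215   21.77234566] [ 0.52282936 -0.39867115 -0.81139632] 5.1083
push end [-105. -120.] actual [-105.  -125.3   21.9] force 12.6 t 7.6083
```

View pics/s2.png

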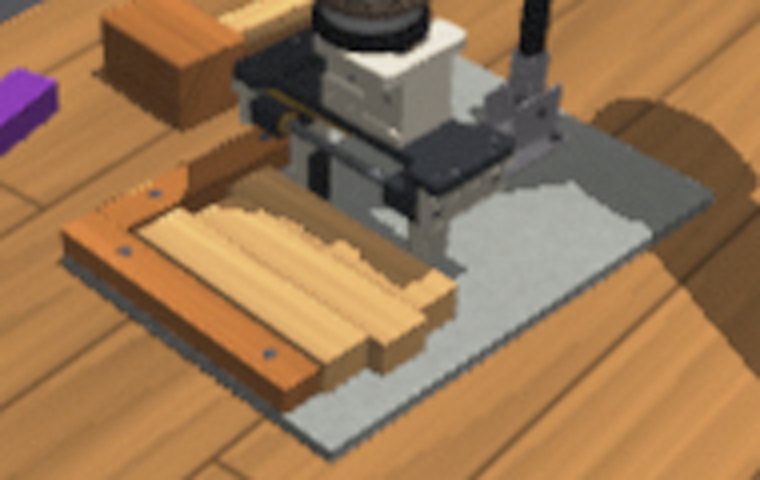

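Row of three is tight against the fence, ends staggered. Next: push the ends to the stop.

```bash
sed -i 's/\.192\*Y/.1903*Y/' h.py
python3 - <<'E'
from h import *
manip.servo_line(W(-107,-140,.022),vel=.15); manip.servo_line(W(-110,-140,.07),vel=.2); effector.close(10); print(manip.current_clock())
manip.servo_line(W(-238,-57,.07),vel=.25); manip.servo_line(W(-238,-57,.022),vel=.2)
for y in (-57,-19,-95):
    manip.servo_line(W(-238,y,.022),vel=.2); manip.servo_line(W(-210,y,.022),vel=.12); push((-210,y),(-190,y),.022,9)
    manip.servo_line(W(-225,y,.022),vel=.2)
print(manip.current_clock())
im=viewer.get_image('side'); cv2.imwrite('pics/s3.png',cv2.resize(im[200:320,230:420,::-1],None,fx=4,fy=4,interpolation=cv2.INTER_CUBIC))
E
```

```text
9.775
push end [-194.  -57.] actual [-197.5  -57.    21.7] force 10.6 t 13.5583
push end [-194.  -19.] actual [-197.5  -19.    21.7] force 10.2 t 16.6
push end [-194.  -95.] actual [-197.5  -95.    21.6] force 10.1 t 19.825
20.1333
```

Run:
```python
from h import *
manip.servo_line(W(-228,-95,.10),vel=.3)
a=np.radians(11.8); c=np.array([.509,.351]); g=c-.052*np.array([np.cos(a),np.sin(a)])
effector.open_jaws(); q=quat('y',a); print(manip.solve_ik([*g,.10],q))
manip.move_pose([*g,.10],q); manip.servo_line([*g,.006],vel=.2); effector.close(60)
print(manip.current_finger_gap(),C(),manip.current_clock())
manip.servo_line([*g,.10],vel=.2); print(F(),manip.current_finger_gap(),manip.current_clock())
im=viewer.get_image('side'); cv2.imwrite('pics/s4.png',cv2.resize(im[190:390,180:420,::-1],None,fx=3,fy=3,interpolation=cv2.INTER_CUBIC))
```

```text
[-0.11911352  0.60393978 -0.74510482  1.84641669  0.51622502  0.89482287
 -2.47460271]
0.03739014379560691 [-244.28543739  201.08691377    5.97647495] 24.95
[-0.18318116 -0.08887488 -2.69428238] 0.037416023484643283 25.5667
```

View pics/s4.png

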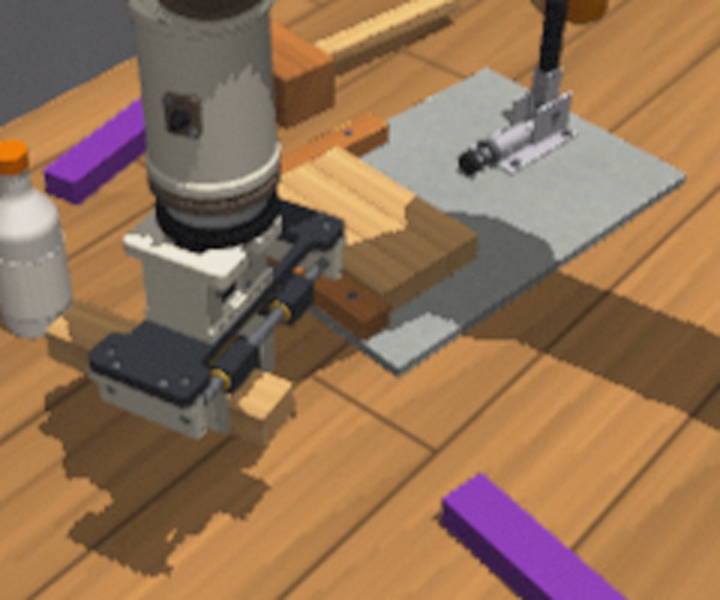

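The three are flush and tight, and stave 4 is held level. Placing it.

Run:
```python
from h import *
q=quat('y'); print(manip.solve_ik(W(-203,-138,.10),q))
manip.move_pose(W(-203,-138,.10),q); manip.servo_line(W(-203,-138,.019),vel=.15); print(C(),F())
effector.open_jaws(); manip.servo_line(W(-203,-138,.10),vel=.3); print(manip.current_clock())
im=viewer.get_image('side'); cv2.imwrite('pics/s5.png',cv2.resize(im[190:340,230:420,::-1],None,fx=4,fy=4,interpolation=cv2.INTER_CUBIC))
```

```text
[ 0.50179328  0.39243652 -0.65090018  2.11370369  0.35044     0.74091329
 -2.06259999]
[-202.91768145 -136.76799684   18.73209873] [ 0.65624589 -0.35835645 -2.04613745]
29.0167
```

View pics/s5.png

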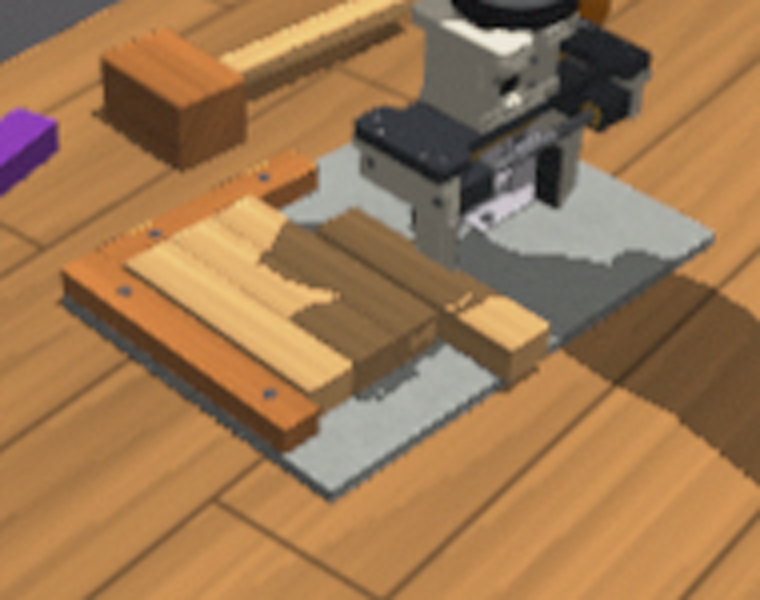

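Run:
```python
from h import *
effector.close(10); q=quat('x'); print(manip.solve_ik(W(-272,-137,.10),q))
manip.move_pose(W(-272,-136,.08),q); manip.servo_line(W(-272,-136,.026),vel=.2)
manip.servo_line(W(-208,-136,.024),vel=.12); push((-208,-136),(-188,-136),.024,9)
manip.servo_line(W(-215,-136,.03),vel=.2); manip.servo_line(W(-200,-160,.075),vel=.25); manip.servo_line(W(-90,-177,.075),vel=.3); effector.open_jaws()
manip.servo_line(W(-90,-177,.022),vel=.2); manip.servo_line(W(-90,-166,.022),vel=.1); push((-90,-166),(-90,-150),.022,12)
print(manip.current_clock())
im=viewer.get_image('side'); cv2.imwrite('pics/s6.png',cv2.resize(im[190:340,230:420,::-1],None,fx=4,fy=4,interpolation=cv2.INTER_CUBIC))
```

```text
[-1.17272798  0.63051267  1.36581016  2.31039148 -0.84151213  0.8853069
 -2.49604501]
push end [-192. -136.] actual [-197.3 -136.    23.4] force 14.5 t 35.3583
push end [ -90. -156.] actual [ -90.  -161.7   22.4] force 13.4 t 39.9
39.9
```

View pics/s6.png

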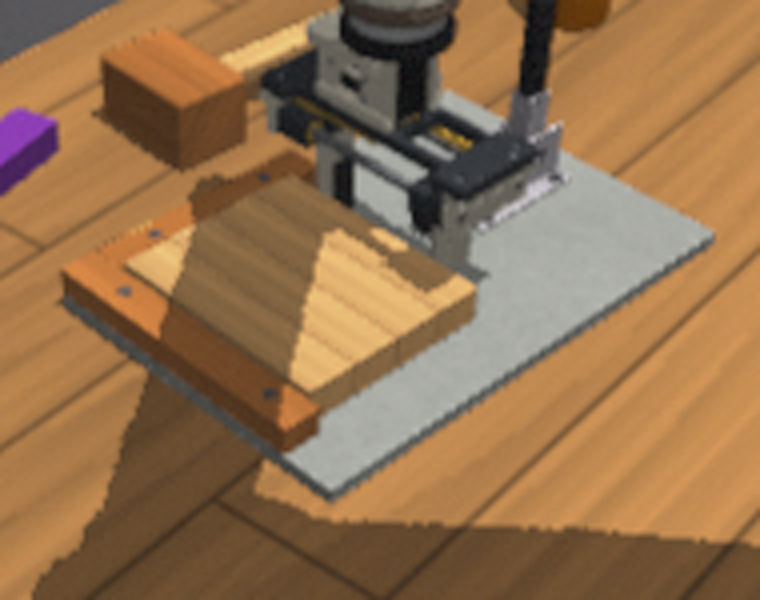

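Row tight and flush; contacts match geometry (−161.7 = −152 − 9.5). Now the handle.

Run:
```python
from h import *
x=-89
manip.servo_line(W(-90,-174,.022),vel=.15); manip.servo_line(W(-90,-185,.13),vel=.3); effector.close(10)
manip.servo_line(W(x,-266,.118),vel=.25); f0=F(); print(C(),f0,manip.current_clock())
s,r=70,7
def tip(t): return (-300-s*np.sin(t)+r*np.cos(t)+9.5, (42+s*np.cos(t)+r*np.sin(t))/1e3)
for t in np.arange(0,1.571,.157):
    y,z=tip(t); manip.servo_line(W(x,y,z),vel=.08)
    f=F()-f0; print(round(t,2),C().round(1),f.round(1))
    if np.linalg.norm(f)>35: break
y,z=tip(1.571)
for k in range(8):
    if (F()-f0)[2]>16: break
    z-=.0015; manip.servo_line(W(x,y,z),vel=.05)
print(C().round(1),(F()-f0).round(1),manip.current_clock())
im=viewer.get_image('side'); cv2.imwrite('pics/s7.png',cv2.resize(im[170:340,230:440,::-1],None,fx=3.5,fy=3.5,interpolation=cv2.INTER_CUBIC))
```

```text
[ -89.26347433 -267.17997076  117.96916861] [ 0.59363934  0.69514872 -0.05857381] 42.6333
0.0 [ -89.  -283.2  111.9] [-0.4 -1.6  0. ]
0.16 [ -89.  -293.6  112. ] [-1.   2.3 -1. ]
0.31 [ -89.1 -305.2  110.6] [-0.5  2.2 -0.3]
0.47 [ -89.1 -316.2  107.5] [-0.6  2.6 -0.2]
0.63 [ -89.  -326.3  102.8] [-1.2  1.2  1.3]
0.78 [ -88.9 -335.4   96.5] [-0.6  0.3  0.4]
0.94 [ -89.  -343.4   88.8] [-1.1  0.9  0.6]
1.1 [ -89.1 -350.2   80. ] [-1.7 -0.3 -0.3]
1.26 [ -89.1 -355.4   70.3] [-0.4 -0.7  0.6]
1.41 [ -89.1 -358.8   59.8] [-1.4 -1.1  0.3]
1.57 [ -88.4 -360.5   51.9] [-5.5  4.8 22.6]
[ -88.4 -360.5   51.9] [-5.5  4.8 22.6] 45.9333
```

Contact at z = 51.9 mm with 22 N matches a level handle at its stop. I'll retreat and, since my picture views are used up, check numerically with projections.

Run:
```python
from h import *
manip.servo_line(W(-89,-350,.10),vel=.2); manip.servo_line(W(-89,-340,.30),vel=.3)
manip.move_pose(W(-250,-300,.32),manip.current_tcp_rot()); print(manip.current_clock(),F())
O[:]=.661*X+.1903*Y
def proj(c,p):
    q=R.from_quat(c['attitude']).inv().apply(np.array(p)-c['eye']); f=240/np.tan(np.radians(c['vfov'])/2); return np.array([c['cx']+f*q[0]/q[2],c['cy']+f*q[1]/q[2]])
for n in ('side','scene'):
    c=viewer.get_calibration(n); im=viewer.get_image(n); cv2.imwrite(f'pics/{n}9.png',im[:,:,::-1])
    for z0,y0,l in ((.042,-381,'level'),(.123,-300,'upright')):
        u,v=proj(c,W(-90,y0,z0)); u,v=int(u),int(v); print(n,l,(u,v),'darkest 5x5 mean',im[v-2:v+3,u-2:u+3].mean((0,1)).round())
    x0,y0=proj(c,W(-90,-320,.04)).astype(int); w=im[y0-45:y0+45,x0-45:x0+45].max(2)
    _,_,st,ce=cv2.connectedComponentsWithStats((w<40).astype(np.uint8)); print('dark blobs',[(s[4],(k+[x0-45,y0-45]).round()) for s,k in zip(st[1:],ce[1:]) if s[4]>15])
    # rectified top view of the row, 1 px = 1 mm
    src=np.float32([proj(c,W(x,y,.04)) for x,y in ((-200,20),(20,20),(20,-190),(-200,-190))]); H=cv2.getPerspectiveTransform(src,np.float32([(0,0),(220,0),(220,210),(0,210)]))
    t=cv2.warpPerspective(im,H,(220,210)); h=cv2.cvtColor(t,cv2.COLOR_RGB2HSV)
    for y in (-19,-57,-95,-133):   # ends: brightness profile along near end
        row=t[20-y-6:20-y+6].mean((0,2)); d=np.abs(np.diff(row)); print(n,y,'near edge x',int(d[5:45].argmax()+5-200),'far edge x',int(d[185:215].argmax()+185-200))
    col=t[:,60:110].mean((1,2)); print(n,'row outer edge y',20-int(np.abs(np.diff(col))[160:205].argmax()+160), 'min inside',col[30:165].min().round(),col[30:165].max().round())
```

```text
Traceback (most recent call last):
bench.PlanningError: the arm cannot take that pose within its joint ranges
```

Run:
```python
from h import *
try: manip.servo_line(W(-150,-480,.33),vel=.3)
except manip.PlanningError as e: print(e)
print(manip.current_clock(),C(),F())
O[:]=.661*X+.1903*Y
def proj(c,p):
    q=R.from_quat(c['attitude']).inv().apply(np.array(p)-c['eye']); f=240/np.tan(np.radians(c['vfov'])/2); return np.array([c['cx']+f*q[0]/q[2],c['cy']+f*q[1]/q[2]])
for n in ('side','scene'):
    c=viewer.get_calibration(n); im=viewer.get_image(n); cv2.imwrite(f'pics/{n}9.png',im[:,:,::-1])
    for z0,y0,l in ((.042,-381,'level'),(.123,-300,'upright')):
        u,v=proj(c,W(-90,y0,z0)); u,v=int(u),int(v); print(n,l,(u,v),'mean',im[v-1:v+2,u-1:u+2].mean((0,1)).round())
    x0,y0=proj(c,W(-90,-320,.04)).astype(int); w=im[y0-45:y0+45,x0-45:x0+45].max(2)
    _,_,st,ce=cv2.connectedComponentsWithStats((w<40).astype(np.uint8)); print('dark blobs',[(int(s[4]),(k+[x0-45,y0-45]).round().tolist()) for s,k in zip(st[1:],ce[1:]) if s[4]>10])
    src=np.float32([proj(c,W(x,y,.04)) for x,y in ((-200,20),(20,20),(20,-190),(-200,-190))]); H=cv2.getPerspectiveTransform(src,np.float32([(0,0),(220,0),(220,210),(0,210)]))
    t=cv2.warpPerspective(im,H,(220,210))
    for y in (-19,-57,-95,-133):
        row=t[20-y-6:20-y+6].mean((0,2)); d=np.abs(np.diff(row)); print(n,y,'near edge x',int(d[5:45].argmax()+5-200),'far',int(d[185:215].argmax()+185-200))
    col=t[:,60:110].mean((1,2)); print(n,'outer edge y',20-int(np.abs(np.diff(col))[160:205].argmax()+160),'inside',col[30:165].min().round(),col[30:165].max().round())
```

```text
47.875 [-150.74928992 -480.05229639  328.58663204] [ 0.26462773  1.11519041 -0.5564982 ]
side level (378, 214) mean [38. 37. 40.]
side upright (362, 200) mean [103.  75.  47.]
dark blobs [(53, [380.0, 215.0])]
side -19 near edge x -182 far -2
side -57 near edge x -182 far -1
side -95 near edge x -183 far -2
side -133 near edge x -193 far -2
side outer edge y -149 inside 100.0 155.0
scene level (240, 201) mean [26. 22. 20.]
scene upright (253, 197) mean [153. 109.  64.]
dark blobs [(78, [240.0, 200.0])]
scene -19 near edge x -184 far -4
scene -57 near edge x -182 far -3
scene -95 near edge x -186 far -4
scene -133 near edge x -183 far -4
scene outer edge y -149 inside 86.0 144.0
```

The handle is level in both views. One outlier: the side view's near edge at y −133. I'll check the profile in the saved image.

Run:
```python
from h import *
O[:]=.661*X+.1903*Y
def proj(c,p):
    q=R.from_quat(c['attitude']).inv().apply(np.array(p)-c['eye']); f=240/np.tan(np.radians(c['vfov'])/2); return [c['cx']+f*q[0]/q[2],c['cy']+f*q[1]/q[2]]
for n in ('side','scene'):
    c=viewer.get_calibration(n); im=cv2.imread(f'pics/{n}9.png')
    src=np.float32([proj(c,W(x,y,.04)) for x,y in ((-220,20),(20,20),(20,-190),(-220,-190))]); t=cv2.warpPerspective(im,cv2.getPerspectiveTransform(src,np.float32([(0,0),(240,0),(240,210),(0,210)])),(240,210))
    for y in (-19,-57,-95,-110,-122,-133,-143): r=t[20-y-4:20-y+5].mean((0,2)); print(n,y,'x-212..-172',r[8:50:3].astype(int),'| -14..10',r[206:230:3].astype(int))
    for x in (-150,-90,-30): print(n,'y profile x',x,t[155:195:3,220+x-4:220+x+5].mean((1,2)).astype(int))
```

```text
side -19 x-212..-172 [96 96 93 84 76 74 74 74 75 76 86 97 99 98] | -14..10 [179 180 180 171 148 127 125 126]
side -57 x-212..-172 [93 93 91 83 76 72 73 75 74 74 84 97 98 98] | -14..10 [179 180 180 174 159 138 129 128]
side -95 x-212..-172 [158 151 121  84  76  74  74  76  75  75  85  97 100  99] | -14..10 [179 179 180 175 155 133 130 130]
side -110 x-212..-172 [168 167 164 138 100  78  74  73  73  74  84  94  95  97] | -14..10 [166 166 168 167 157 140 133 130]
side -122 x-212..-172 [168 166 166 147 112  95  88  78  74  75  85  98  99  99] | -14..10 [170 170 169 168 159 141 132 131]
side -133 x-212..-172 [169 169 169 170 165 149 128 103  84  77  85  96  99  99] | -14..10 [179 180 179 173 157 136 118 105]
side -143 x-212..-172 [168 170 171 170 170 168 166 160 144 118  98  99 102 102] | -14..10 [176 178 177 171 156 138 133 131]
side y profile x -150 [ 99 101 102 102 100  95  91  93  93  94  94  94  94  94]
side y profile x -90 [132 117 112 104  99  82  61  66  75  83  88  91  93  94]
side y profile x -30 [181 183 179 176 170 160 160 170 171 171 171 170 169 169]
scene -19 x-212..-172 [78
[... 345 characters left out ...]
141 144 145 144 142 134 113  94  86  84] | -14..10 [149 152 151 133 103  99 108 112]
scene -122 x-212..-172 [145 147 147 146 145 144 145 145 143 131 110  92  85  83] | -14..10 [151 151 149 134 103  95 106 112]
scene -133 x-212..-172 [146 147 147 147 147 146 146 147 144 134 113  94  85  83] | -14..10 [161 162 159 144 112  99 106 110]
scene -143 x-212..-172 [146 147 147 147 146 145 145 146 144 135 117 100  92  90] | -14..10 [160 161 159 146 117 104 108 112]
scene y profile x -150 [ 84  86  87  88  93 104 118 132 139 141 142 143 143 145]
scene y profile x -90 [127 123 118 106  85  57  35  28  35  47  63  77  84  85]
scene y profile x -30 [163 164 161 158 156 151 147 147 147 147 147 146 144 141]
```

The top edges of all four line up at x ≈ −182 in the side view; the outlier was only the end face seen at an angle. The dark nose touches the row at y ≈ −150. Handing in.

```bash
python3 -c "
from h import *
print(manip.hand_in(), manip.current_clock())"
```

```text
the job is handed in; nothing more can be done
the job is handed in; nothing more can be done
```

The four staves are in one tight row against the fence and end stop, the clamp handle is fully over with its nose on the row, and the job was handed in at about 48 s; the final check was numerical on the last two camera images, not by eye, and did not cover the bottle, mallet and jar, which the arm kept clear of.

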